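# Seat a tin centred on a portion scale

## Task

Stand the small food tin upright on the front part of the portion scale's little platform, hanging over the front edge and clear of the V-shaped stop. Then slide it back along the platform and press it gently home, with about 8 N, so that it bears on both arms of the stop at once and no edge overhangs; let go and leave it there. The scale is delicate: never load it with more than 20 N in any direction, keep the tin upright, and leave the other things on the worktop alone.

Things in the scene. Friction and masses are not known exactly. Their poses are not given: they have to be found in the camera images.
- tin: small round closed food tin, 57.4 mm in diameter, 72 mm tall, 0.15 to 0.3 kg, standing upright on the worktop; origin at the centre of its underside, z up along its axis
- scale: portion scale fixed to the worktop: grey flat housing (150 mm along its x, from 95 mm in front of to 55 mm behind the origin, 120 mm wide, top 35 mm high) with a small square steel platform, 66 x 66 mm and 6 mm thick, on a short stem; origin on the worktop under the platform's centre; x points from the front of the scale (dark display and two keys) to the back, where the V stop stands; y to the left, z up. Platform top is 46 mm above the origin
- platform_centre (a point): centre of the platform's top face, 46 mm above the worktop; axes as the scale's. A tin that bears on both stop arms stands centred here. The platform sinks 1 mm for every 5 N pressed on it (at most 4.5 mm); sideways it is rigid, and the stop arms give only 0.25 mm for 10 N
- stop_left: left (+y) arm of the V stop: upright steel plate fixed on the platform, 4 mm thick, 26 mm long, 36 mm high above the platform (a tin pushed higher up than this tips over the stop instead of seating). Origin at the middle of its lower edge. Its x is the normal that points away from the tin, turned 50 degrees to the left of the scale's x; the face towards the tin is 2 mm from the origin and touches a centred tin. The V opens to the front of the scale
- stop_right: right (-y) arm of the V stop, the mirror image of the left one, normal turned 50 degrees to the right. The arms lead a slightly off-centre tin to the middle when it is free to move sideways (pushed rather than gripped); a sideways force felt while pushing means that one arm carries more than the other
- salt_shaker: bystander, leave alone: glass salt shaker with a metal cap, 44 mm wide, 90 tall; origin at the centre of its underside
- ramekin_a: bystander, leave alone: white ramekin, 69 mm wide, 38 tall; origin at the centre of its underside
- spice_jar: bystander, leave alone: spice jar with a dark cap, 41 mm wide, 105 tall; origin at the centre of its underside
- pepper_mill: bystander, leave alone: wooden pepper mill, 58 mm wide, 150 tall; origin at the centre of its underside
- ramekin_b: bystander, leave alone: grey ramekin, 69 mm wide, 38 tall; origin at the centre of its underside
There are look-alikes about, which are no part of the job. What is shaped like the tin but purple is not meant.

How it is judged:
On the way, in this order (a step that is already met when the one before it is completed fails the run):
1. the tin stands upright on the front part of the platform, overhanging the front edge (its centre 5 to 32 mm in front of the platform's centre, at most 15 mm to a side), clear of the stop (x of tin in the frame of platform_centre between -0.032 and -0.005 m and y of tin in the frame of platform_centre between -0.015 and 0.015 m and z of tin in the frame of platform_centre below 0.003 m and angle between tin's own z axis and vertical below 0.06 rad and contact force between tin and scale above 0.7 N and contact force between tin and stop_left below 0.2 N and contact force between tin and stop_right below 0.2 N), for 0.2 s.
2. still standing on the platform, the tin is pressed home with at least 1 N on each arm of the stop at once for 0.2 s (contact force between tin and stop_left above 1 N and contact force between tin and stop_right above 1 N and z of tin in the frame of platform_centre below 0.004 m), for 0.2 s.
At the end, for the whole second after the job is handed in: The tin stands upright (within 0.04 rad), at rest and let go on the platform, its axis within 3 mm of the platform's centre so that no edge overhangs (horizontal distance between tin and platform_centre below 0.003 m and z of tin in the frame of platform_centre between -0.002 and 0.002 m and angle between tin's own z axis and vertical below 0.04 rad and linear speed of tin below 0.01 m/s and contact force between tin and scale above 0.7 N); the robot touches nothing.
It fails at once if the tin loads the scale with more than 20 N (contact force between tin and scale above 20 N).
It fails at once if the robot itself loads the scale with more than 20 N (contact force between any of the fingers, the arm and scale above 20 N).
It fails at once if the tin is tipped by more than 0.3 rad (angle between tin's own z axis and vertical above 0.3 rad).
It fails at once if another thing on the worktop is moved by more than 15 mm (distance of any of salt_shaker, ramekin_a, spice_jar, pepper_mill, ramekin_b from where it was at the start of the episode above 0.015 m).
It also fails if it takes over 72 s, if anything falls off the work surface, if the arm or the gripper's body presses on something with over 40 N, if the wrist force passes 120 N, or if a joint passes its speed limit or range.

## Robot

A 6-joint arm with a two-finger parallel gripper is mounted at the origin on a cart in front of the work surface, level with it; the furniture and walls round the work are solid. World frame = base frame: x ahead of the robot, y to its left, z up, the work surface at z = 0. Lengths are in m, angles in rad, forces in N, time in s.
With the tool pointing down it reaches from about 0.3 to 0.775 m from the base axis. Payload 14.6 kg.
Tool frame: the origin (TCP) lies midway between the tips of the shut fingers; the grasp point (between the pads) lies 19 mm behind it (grasp_offset is the distance from the TCP to the grasp point, in m); z points along the fingers, y is the line along which they close (so a half turn about z gives the same grasp; the last joint's range is limited). The gripper opens to 94 mm and grips with 3 to 60 N. Pads are 16 mm wide; open, the fingers measure 119 mm over their backs; the gripper's body (75 mm by 177 mm) begins 78 mm behind the grasp point.
Start: joints at [-1.291, 0.3, 1.521, -0, 1.321, -0.067], TCP at [0.187, -0.517, 0.205] pointing down, gripper open.
Joint ranges: [-3.03, 3.03], [-0.79, 2.21], [0.23, 2.52], [-1.04, 4.18], [0, 3.07], [-2.55, 2.55]. Speed limits (rad/s): [2.22, 2.22, 2.57, 3.14, 3.14, 3.14].

## Interface

Orientations are given as [roll, pitch, yaw] about the fixed x, y, z axes, in that order (R = Rz(yaw) Ry(pitch) Rx(roll)).
In Python, from station import * gives the robot as it stands. The module is installed in compiled form; this text tells all that it offers.
- The arm moves only by the tool send_rows, never from a script. Its argument "rows" is a list of rows, each an object of numbers: "dx", "dy", "dz": the shift along the tool's x, y, z in mm; "roll": the turn about the tool's z in degrees; "jaw": the closure, from -1 (fully open) to 1 (shut). In form: [{"dx": .., "dy": .., "dz": .., "roll": .., "jaw": ..}, ...]. A call has 1 to 12 rows; each row shifts and turns the commanded pose from where the row before left it, along the tool's axes as they then stand; what a row does not reach is not made up. A row lasts 1/12 s, in which the tool goes at most 41.7 mm and 7.16 degrees, less where a joint would pass 70% of its speed; a pose out of reach is approached as far as the arm can. A call is refused whole if a number of a shift passes 41.7 or a number of a turn 7.16, either way. A call with a gripper value outside its range is refused whole. The fingers move at their own pace and stop on an object; "force" is the grip in N (left out, the last holds). Time passes only in rows, so rows that do not move let the fingers close. It gives the time, the measured TCP pose, the force, the opening and the grip force at its end, in the units of the state.
- get_obs(): the state, without advancing time (a new reading comes with each control period).
- camera(name): name is "scene" or "top" or "wrist"; returns a dict with "frame" (384x512x3 uint8, red, green, blue), "z_map" (384x512 float32, m along the optical axis (not along the pixel's ray), 0 where there is no reading), "camera_matrix" (3x3 intrinsics, pixels), "rvec" (rotation vector, rad) and "tvec" (3), from world to camera coordinates, as OpenCV has them. Camera axes: x right, y down, z forward; pixel columns grow to the right and rows downward; lengths in m; the calibration is good to about 2 mm. A picture is of the moment at which its call begins.
- hand_in(): hands the job in; it is judged then, once.
The state is a dict: "time_s": time; "qpos": joint angles; "joint_vel": joint speeds; "tau": joint torques, N m; "ee_pos": TCP position; "eef_rot": TCP orientation; "force": force on the tool from outside, world axes, zero at the start; "moment": the same for the moment, N m; "grip_width": finger opening in m; "grip_force": force on a finger pad.
Only numpy, scipy, OpenCV 4.12 (cv2) and the standard library are available. Lean on these libraries where they do the work, as an engineer would, in place of code of your own. Each camera call takes 0.05 s, during which the arm holds its last target. There are 200 camera calls.

## Working session

There is one attempt and no reset: what is moved stays moved. The work goes in short steps, Python scripts to look and compute and a tool call to move; the robot and the scene stay as the last step left them, time stands still between calls to the robot, and variables do not carry over. Pictures are saved under pics/ and viewed, at most 10 in all, crops included, and the job is handed in when it is done.

Besides the shell and the picture viewer there is one more tool, called after "Request:" as name([rows], argument=value, ...), one row to a line, values as JSON. send_rows: Moves the arm, as the interface text tells. Its arguments: {"type":"object","properties":{"rows":{"type":"array"},"force":{"type":"number"}},"required":["rows"]}

```bash
mkdir -p pics
cat > h.py <<'E'
from station import *
import numpy as np, cv2
def shot(n):
    c=camera(n); np.savez(f'{n}.npz',**c); return c
def world(c,u,v,z=None):
    R,_=cv2.Rodrigues(np.array(c['rvec'],float)); t=np.array(c['tvec'],float).ravel()
    K=np.array(c['camera_matrix']); r=np.linalg.inv(K)@[u,v,1]
    o=-R.T@t; d=R.T@r
    s=(z-o[2])/d[2] if z is not None else c['z_map'][int(v),int(u)]
    return o+s*d
def pts(c):
    R,_=cv2.Rodrigues(np.array(c['rvec'],float)); t=np.array(c['tvec'],float).ravel()
    K=np.array(c['camera_matrix']); v,u=np.mgrid[:384,:512]
    r=np.stack([u,v,np.ones_like(u)],-1)@np.linalg.inv(K).T*c['z_map'][...,None]
    return (r-t)@R
E
python3 - <<'E'
from h import *
a=shot('scene');b=shot('top')
cv2.imwrite('pics/a.png',cv2.resize(a['frame'][...,::-1],(800,600)))
cv2.imwrite('pics/b.png',cv2.resize(b['frame'][...,::-1],(800,600)))
print(get_obs())
E
```

```text
{'time_s': 0.1, 'qpos': array([-1.29063216e+00,  3.00407795e-01,  1.52149952e+00, -4.09185207e-06,
        1.32067723e+00, -6.66489816e-02]), 'joint_vel': array([-0.00112997, -0.00081757, -0.00116756,  0.00029662,  0.00069001,
        0.00139831]), 'tau': array([ 1.55368649e-03, -5.32644546e+01, -3.53283584e+01,  7.09601166e-02,
        2.34927284e-02, -5.25395910e-05]), 'ee_pos': array([ 0.18685577, -0.51705032,  0.20495555]), 'eef_rot': array([-3.14060271e+00, -6.21043255e-05,  3.46814128e-01]), 'force': array([ 0.10044291, -0.53154025,  0.46304641]), 'moment': array([-0.0407538 , -0.02181727,  0.02533488]), 'grip_force': 0.0, 'grip_width': 0.09384627697624807}
```

View pics/a.png

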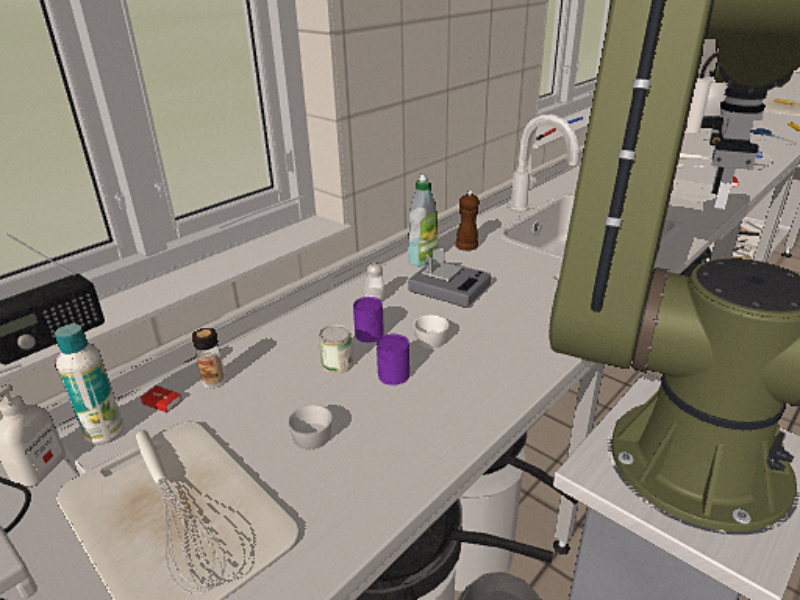

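View pics/b.png

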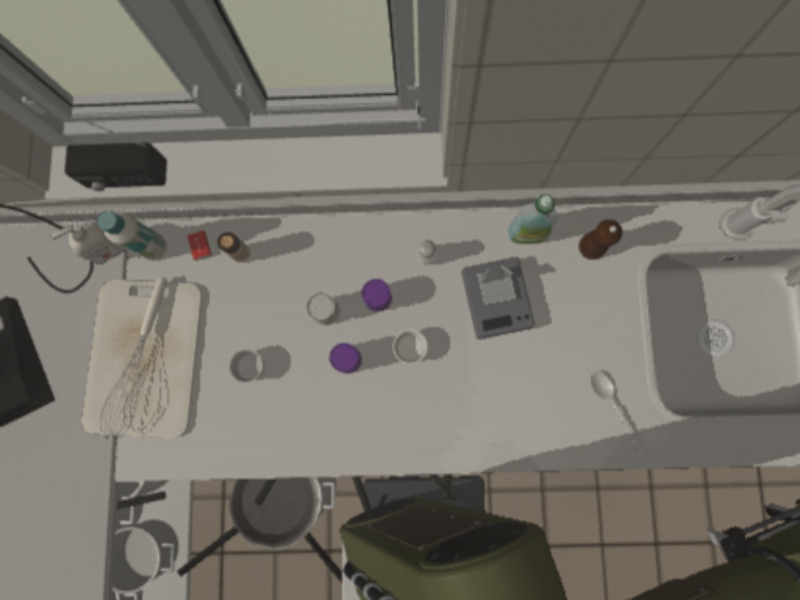

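The tin is the cream-labelled one, at (321,307) in the enlarged top view, with two purple look-alikes beside it at (376,294) and (345,357). The scale is at about (498,295), with its V stop pointing at the wall and its display towards the robot.

Run:
```python
from h import *
c=dict(np.load('top.npz')); P=pts(c)
s=1/1.5625
def circ(n,u,v,zlo,zhi,r=25):
    u*=s;v*=s
    sub=P[int(v)-r:int(v)+r,int(u)-r:int(u)+r].reshape(-1,3)
    z=sub[(sub[:,2]>zlo)&(sub[:,2]<zhi)]
    (x,y),rad=cv2.minEnclosingCircle(z[:,:2].astype(np.float32)); 
    print(n,len(z),z.mean(0).round(4),'circ',round(x,4),round(y,4),round(rad,4), 'max',sub[:,2].max().round(3))
circ('tin',321,307,.064,.08)
circ('purple1',376,294,.064,.12,20); circ('purple2',345,357,.064,.12,20)
circ('salt',427,250,.05,.1,12); circ('ramA',409,346,.03,.045,20)
circ('spice',231,245,.06,.12,16);circ('mill',605,235,.1,.16,18);circ('bottle',535,220,.1,.3,20)
sub=P[155:220,285:350].reshape(-1,3)
for n,lo,hi in(('house',.031,.038),('plat',.042,.050),('stop',.07,.09)):
    q=sub[(sub[:,2]>lo)&(sub[:,2]<hi)]
    r=cv2.minAreaRect(q[:,:2].astype(np.float32)*1000); print(n,len(q),q.mean(0).round(4),r)
R,_=cv2.Rodrigues(c['rvec']); print('cam',-R.T@c['tvec'].ravel(), R.round(3).tolist())
im=c['frame'][150:225,180:360,::-1]
cv2.imwrite('pics/c.png',cv2.resize(im,(800,333),interpolation=cv2.INTER_CUBIC))
```

```text
tin 270 [0.58   0.186  0.0691] circ 0.5574 0.166 0.0627 max 1.256
purple1 257 [0.6095 0.0791 0.069 ] circ 0.6087 0.0786 0.0289 max 1.256
purple2 272 [0.4825 0.1434 0.0692] circ 0.4827 0.1438 0.0285 max 1.256
salt 118 [ 0.6898 -0.0262  0.0788] circ 0.6939 -0.0257 0.0182 max 1.256
ramA 91 [0.504  0.0149 0.0365] circ 0.5031 0.0143 0.0345 max 1.256
spice 196 [0.7107 0.3638 0.0964] circ 0.7138 0.3668 0.021 max 1.256
mill 251 [ 0.6991 -0.3699  0.1299] circ 0.7024 -0.3744 0.0251 max 1.256
bottle 466 [ 0.7292 -0.234   0.1626] circ 0.7382 -0.24 0.0361 max 1.256
house 1066 [ 0.5889 -0.1689  0.0347] ((598.9583740234375, -167.3095703125), (148.04348754882812, 118.20247650146484), 9.637762069702148)
plat 358 [ 0.616  -0.1637  0.0458] ((618.9392700195312, -164.26065063476562), (65.96572875976562, 65.56501007080078), 9.803369522094727)
stop 29 [ 0.6401 -0.1644  0.0787] ((640.2113647460938, -160.8084259033203), (18.2545108795166, 60.379127502441406), 10.158134460449219)
cam [ 0.38852913 -0.01251318  1.25582959] [[-0.027, -0.999, -0.025], [-0.984, 0.031, -0.177], [0.178, 0.02, -0.984]]
```

View pics/c.png

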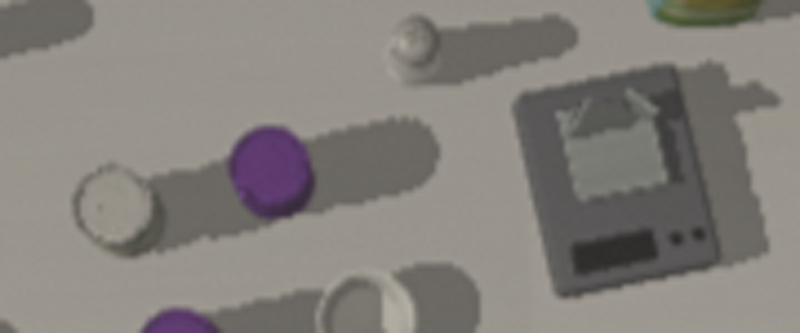

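```bash
cat >> h.py <<'E'
def to(x,y,z):
    "tool-frame mm from current TCP to world point"
    from scipy.spatial.transform import Rotation as Ro
    o=get_obs(); R=Ro.from_euler('xyz',o['eef_rot']).as_matrix()
    return (R.T@(np.array([x,y,z])-o['ee_pos'])*1000).round(1), o['ee_pos'].round(4), o['eef_rot'].round(3), o['force'].round(2), o['time_s']
E
python3 - <<'E'
from h import *
c=dict(np.load('top.npz')); P=pts(c)
q=P[182:210,190:222].reshape(-1,3); q=q[(q[:,2]>.064)&(q[:,2]<.08)]
print(len(q),q.mean(0),cv2.minEnclosingCircle(q[:,:2].astype(np.float32)))
from scipy.spatial.transform import Rotation as Ro
o=get_obs();R=Ro.from_euler('xyz',[np.pi,0,.169]).as_matrix()
print(R.T@(np.array([.585,.19,.205])-o['ee_pos']))
E
```

```text
254 [0.58456716 0.18875404 0.06905853] ((0.5845631957054138, 0.188407301902771), 0.028327640146017075)
[ 5.11395566e-01 -6.30010756e-01 -4.44473316e-05]
```

Request:
send_rows([
  {"roll":5.1,"jaw":-1},
  {"roll":5.1,"jaw":-1},
])

```text
invalid input at $.rows[0]: expected keys dx, dy, dz, roll, jaw
```

Request:
send_rows([
  {"dx":0,"dy":0,"dz":0,"roll":5.1,"jaw":-1},
  {"dx":0,"dy":0,"dz":0,"roll":5.1,"jaw":-1},
  {"dx":23,"dy":-28.5,"dz":0,"roll":0,"jaw":-1},
  {"dx":23,"dy":-28.5,"dz":0,"roll":0,"jaw":-1},
  {"dx":23,"dy":-28.5,"dz":0,"roll":0,"jaw":-1},
  {"dx":23,"dy":-28.5,"dz":0,"roll":0,"jaw":-1},
  {"dx":23,"dy":-28.5,"dz":0,"roll":0,"jaw":-1},
  {"dx":23,"dy":-28.5,"dz":0,"roll":0,"jaw":-1},
  {"dx":23,"dy":-28.5,"dz":0,"roll":0,"jaw":-1},
  {"dx":23,"dy":-28.5,"dz":0,"roll":0,"jaw":-1},
  {"dx":23,"dy":-28.5,"dz":0,"roll":0,"jaw":-1},
  {"dx":23,"dy":-28.5,"dz":0,"roll":0,"jaw":-1},
])

```text
time_s: 1.1
ee_pos: [0.3662, -0.1959, 0.2054]
eef_rot: [3.142, -0.0, 0.169]
force: [0.9, 0.3, -0.0]
grip_width: 0.0943
grip_force: 0.0
```

Request:
send_rows([
  {"dx":23,"dy":-28.5,"dz":0,"roll":0,"jaw":-1},
  {"dx":23,"dy":-28.5,"dz":0,"roll":0,"jaw":-1},
  {"dx":23,"dy":-28.5,"dz":0,"roll":0,"jaw":-1},
  {"dx":23,"dy":-28.5,"dz":0,"roll":0,"jaw":-1},
  {"dx":23,"dy":-28.5,"dz":0,"roll":0,"jaw":-1},
  {"dx":23,"dy":-28.5,"dz":0,"roll":0,"jaw":-1},
  {"dx":23,"dy":-28.5,"dz":0,"roll":0,"jaw":-1},
  {"dx":23,"dy":-28.5,"dz":0,"roll":0,"jaw":-1},
  {"dx":23,"dy":-28.5,"dz":0,"roll":0,"jaw":-1},
  {"dx":0,"dy":0,"dz":0,"roll":0,"jaw":-1},
  {"dx":0,"dy":0,"dz":0,"roll":0,"jaw":-1},
])

```text
time_s: 2.02
ee_pos: [0.5267, 0.0911, 0.2046]
eef_rot: [-3.142, 0.002, 0.171]
force: [-1.3, 0.1, 0.2]
grip_width: 0.0941
grip_force: 0.0
```

Run:
```python
from h import *
c=shot('wrist'); P=pts(c)
cv2.imwrite('pics/w.png',c['frame'][...,::-1])
print(to(.5845,.1885,.021))
m=(P[...,2]>.066)&(P[...,2]<.08)&(np.hypot(P[...,0]-.5845,P[...,1]-.1885)<.045)
q=P[m];print(len(q),q.mean(0),cv2.minEnclosingCircle(q[:,:2].astype(np.float32)))
```

```text
(array([ 74.1, -87.2, 183.8]), array([0.5264, 0.09  , 0.2049]), array([3.142e+00, 1.000e-03, 1.700e-01]), array([-0.27, -0.21, -0.38]), 2.0667)
1996 [0.5844288  0.18866738 0.06807352] ((0.5839736461639404, 0.1882013976573944), 0.028557730838656425)
```

View pics/w.png

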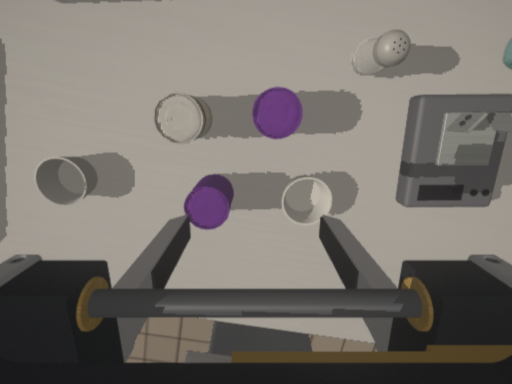

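The wrist view has the tin at (180,118), the purple ones at (277,112) and (208,205), and the scale at right; the tin position agrees with the top camera to under 1 mm.

Request:
send_rows([
  {"dx":24.7,"dy":-29.1,"dz":0,"roll":0,"jaw":-1},
  {"dx":24.7,"dy":-29.1,"dz":0,"roll":0,"jaw":-1},
  {"dx":24.7,"dy":-29.1,"dz":0,"roll":0,"jaw":-1},
  {"dx":0,"dy":0,"dz":30,"roll":0,"jaw":-1},
  {"dx":0,"dy":0,"dz":30,"roll":0,"jaw":-1},
  {"dx":0,"dy":0,"dz":30,"roll":0,"jaw":-1},
  {"dx":0,"dy":0,"dz":0,"roll":0,"jaw":-1},
])

```text
time_s: 2.65
ee_pos: [0.5825, 0.1864, 0.1098]
eef_rot: [3.141, 0.009, 0.167]
force: [0.4, -0.2, -0.5]
grip_width: 0.0941
grip_force: 0.0
```

Run:
```python
from h import *
print(to(.5842,.1885,.021))
```

```text
(array([ 2.9, -1.8, 88.8]), array([0.5825, 0.1864, 0.1098]), array([3.141, 0.009, 0.167]), array([ 0.35, -0.17, -0.54]), 2.65)
```

Request:
send_rows([
  {"dx":1,"dy":-1,"dz":25,"roll":0,"jaw":-1},
  {"dx":0,"dy":0,"dz":25,"roll":0,"jaw":-1},
  {"dx":0,"dy":0,"dz":25,"roll":0,"jaw":-1},
  {"dx":0,"dy":0,"dz":10,"roll":0,"jaw":-1},
  {"dx":0,"dy":0,"dz":0,"roll":0,"jaw":-1},
  {"dx":0,"dy":0,"dz":0,"roll":0,"jaw":-1},
])

```text
time_s: 3.15
ee_pos: [0.5867, 0.1892, 0.0322]
eef_rot: [-3.141, -0.001, 0.168]
force: [0.6, 0.5, -0.0]
grip_width: 0.0939
grip_force: 0.0
```

Run:
```python
from h import *
print(to(.5842,.1885,.021))
```

```text
(array([-2.6,  0.3, 11.2]), array([0.5867, 0.1892, 0.0322]), array([-3.141e+00, -1.000e-03,  1.680e-01]), array([ 0.58,  0.54, -0.02]), 3.15)
```

Request:
send_rows([
  {"dx":-2.5,"dy":0,"dz":8,"roll":0,"jaw":-1},
  {"dx":0,"dy":0,"dz":0,"roll":0,"jaw":-1},
  {"dx":0,"dy":0,"dz":0,"roll":0,"jaw":0.2},
  {"dx":0,"dy":0,"dz":0,"roll":0,"jaw":0.3},
  {"dx":0,"dy":0,"dz":0,"roll":0,"jaw":0.5},
  {"dx":0,"dy":0,"dz":0,"roll":0,"jaw":0.5},
  {"dx":0,"dy":0,"dz":0,"roll":0,"jaw":0.5},
  {"dx":0,"dy":0,"dz":0,"roll":0,"jaw":0.5},
  {"dx":0,"dy":0,"dz":0,"roll":0,"jaw":0.5},
], force=15)

```text
time_s: 3.9
ee_pos: [0.5835, 0.1892, 0.0225]
eef_rot: [-3.142, -0.0, 0.169]
force: [-1.8, 0.8, 1.4]
grip_width: 0.057
grip_force: 15.0
```

Request:
send_rows([
  {"dx":0,"dy":0,"dz":-10,"roll":0,"jaw":0.5},
  {"dx":0,"dy":0,"dz":-20,"roll":0,"jaw":0.5},
  {"dx":0,"dy":0,"dz":-25,"roll":0,"jaw":0.5},
  {"dx":0,"dy":0,"dz":-25,"roll":0,"jaw":0.5},
  {"dx":0,"dy":0,"dz":-25,"roll":0,"jaw":0.5},
  {"dx":0,"dy":0,"dz":-20,"roll":0,"jaw":0.5},
  {"dx":0,"dy":0,"dz":-5,"roll":0,"jaw":0.5},
  {"dx":0,"dy":0,"dz":0,"roll":0,"jaw":0.5},
  {"dx":0,"dy":0,"dz":0,"roll":0,"jaw":0.5},
])

```text
time_s: 4.65
ee_pos: [0.583, 0.1891, 0.1514]
eef_rot: [3.141, 0.001, 0.169]
force: [-0.5, 0.4, -2.8]
grip_width: 0.0571
grip_force: 15.0
```

Request:
send_rows([
  {"dx":-2,"dy":15,"dz":0,"roll":0,"jaw":0.5},
  {"dx":-4,"dy":30,"dz":0,"roll":0,"jaw":0.5},
  {"dx":-4,"dy":33,"dz":0,"roll":0,"jaw":0.5},
  {"dx":-4,"dy":33,"dz":0,"roll":0,"jaw":0.5},
  {"dx":-4,"dy":33,"dz":0,"roll":0,"jaw":0.5},
  {"dx":-4,"dy":33,"dz":0,"roll":0,"jaw":0.5},
  {"dx":-4,"dy":33,"dz":0,"roll":0,"jaw":0.5},
  {"dx":-4,"dy":33,"dz":0,"roll":0,"jaw":0.5},
  {"dx":-4,"dy":33,"dz":0,"roll":0,"jaw":0.5},
  {"dx":-4,"dy":33,"dz":0,"roll":0,"jaw":0.5},
  {"dx":-4,"dy":30,"dz":0,"roll":0,"jaw":0.5},
  {"dx":-2,"dy":15,"dz":0,"roll":0,"jaw":0.5},
])

```text
time_s: 5.65
ee_pos: [0.5984, -0.1709, 0.1507]
eef_rot: [-3.141, 0.002, 0.166]
force: [-0.7, 0.9, -2.1]
grip_width: 0.0572
grip_force: 15.0
```

Request:
send_rows([
  {"dx":0,"dy":0,"dz":0,"roll":0,"jaw":0.5},
  {"dx":0,"dy":0,"dz":0,"roll":0,"jaw":0.5},
])

```text
time_s: 5.82
ee_pos: [0.5989, -0.1675, 0.1512]
eef_rot: [-3.14, 0.002, 0.167]
force: [-0.1, -0.1, -2.2]
grip_width: 0.0568
grip_force: 15.0
```

Run:
```python
from h import *
print(to(.5991,-.1675,.068))
c=shot('wrist'); P=pts(c)
cv2.imwrite('pics/w2.png',c['frame'][...,::-1])
q=P[(P[...,2]>.043)&(P[...,2]<.05)&(np.hypot(P[...,0]-.619,P[...,1]+.164)<.06)]; print(len(q))
if len(q)>20: print(cv2.minAreaRect(q[:,:2].astype(np.float32)*1000))
q=P[(P[...,2]>.031)&(P[...,2]<.038)&(np.hypot(P[...,0]-.599,P[...,1]+.167)<.11)]; print(len(q),cv2.minAreaRect(q[:,:2].astype(np.float32)*1000))
```

```text
(array([ 0.3,  0.1, 83.2]), array([ 0.5989, -0.1675,  0.1512]), array([-3.14e+00,  2.00e-03,  1.67e-01]), array([-0.14, -0.08, -2.23]), 5.8167)
2408
((620.9939575195312, -164.48284912109375), (61.67912673950195, 65.54761505126953), 9.79275894165039)
5131 ((615.8565063476562, -165.283447265625), (114.37155151367188, 117.54603576660156), 9.831525802612305)
```

View pics/w2.png

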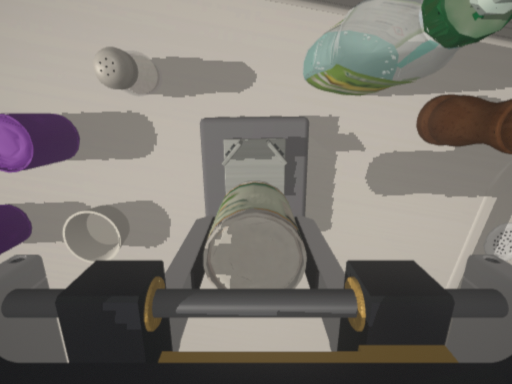

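The view shows the tin hanging at (255,250), centred laterally in front of the V stop (arms at (232,152) and (277,152)). The platform fit agrees with the earlier one.

Request:
send_rows([
  {"dx":0,"dy":0,"dz":15,"roll":0,"jaw":0.5},
  {"dx":0,"dy":0,"dz":20,"roll":0,"jaw":0.5},
  {"dx":0,"dy":0,"dz":20,"roll":0,"jaw":0.5},
  {"dx":0,"dy":0,"dz":15,"roll":0,"jaw":0.5},
  {"dx":0,"dy":0,"dz":7,"roll":0,"jaw":0.5},
  {"dx":0,"dy":0,"dz":2,"roll":0,"jaw":0.5},
  {"dx":0,"dy":0,"dz":0,"roll":0,"jaw":0.5},
  {"dx":0,"dy":0,"dz":0,"roll":0,"jaw":0.5},
])

```text
time_s: 6.53
ee_pos: [0.6001, -0.1668, 0.0745]
eef_rot: [3.141, -0.001, 0.169]
force: [-0.6, -0.3, -2.5]
grip_width: 0.0566
grip_force: 15.0
```

Request:
send_rows([
  {"dx":0,"dy":0,"dz":1,"roll":0,"jaw":0.5},
  {"dx":0,"dy":0,"dz":0,"roll":0,"jaw":0.5},
  {"dx":0,"dy":0,"dz":0,"roll":0,"jaw":0.5},
  {"dx":0,"dy":0,"dz":0,"roll":0,"jaw":0.5},
])

```text
time_s: 6.87
ee_pos: [0.5997, -0.1673, 0.0728]
eef_rot: [3.141, -0.0, 0.169]
force: [0.3, 0.4, -2.5]
grip_width: 0.0571
grip_force: 15.0
```

Request:
send_rows([
  {"dx":-1,"dy":0,"dz":1,"roll":0,"jaw":0.5},
  {"dx":0,"dy":0,"dz":1,"roll":0,"jaw":0.5},
  {"dx":0,"dy":0,"dz":1,"roll":0,"jaw":0.5},
  {"dx":0,"dy":0,"dz":0,"roll":0,"jaw":0.5},
  {"dx":0,"dy":0,"dz":0,"roll":0,"jaw":0.5},
  {"dx":0,"dy":0,"dz":0,"roll":0,"jaw":0.5},
])

```text
time_s: 7.37
ee_pos: [0.5986, -0.1673, 0.0694]
eef_rot: [-3.142, 0.0, 0.169]
force: [0.4, -0.3, -1.8]
grip_width: 0.0573
grip_force: 15.0
```

Request:
send_rows([
  {"dx":0,"dy":0,"dz":0.7,"roll":0,"jaw":0.5},
  {"dx":0,"dy":0,"dz":0,"roll":0,"jaw":0.5},
  {"dx":0,"dy":0,"dz":0,"roll":0,"jaw":0.5},
  {"dx":0,"dy":0,"dz":0,"roll":0,"jaw":0.5},
])

```text
time_s: 7.7
ee_pos: [0.5986, -0.1673, 0.0688]
eef_rot: [3.142, -0.0, 0.169]
force: [0.0, -0.7, -2.6]
grip_width: 0.0573
grip_force: 15.0
```

Request:
send_rows([
  {"dx":0,"dy":0,"dz":0.6,"roll":0,"jaw":0.5},
  {"dx":0,"dy":0,"dz":0,"roll":0,"jaw":0.5},
  {"dx":0,"dy":0,"dz":0,"roll":0,"jaw":0.5},
  {"dx":0,"dy":0,"dz":0,"roll":0,"jaw":0.5},
])

```text
time_s: 8.03
ee_pos: [0.5987, -0.1673, 0.0682]
eef_rot: [3.142, -0.0, 0.169]
force: [-0.2, -0.3, -1.5]
grip_width: 0.0567
grip_force: 15.0
```

Request:
send_rows([
  {"dx":0,"dy":0,"dz":0.6,"roll":0,"jaw":0.5},
  {"dx":0,"dy":0,"dz":0,"roll":0,"jaw":0.5},
  {"dx":0,"dy":0,"dz":0,"roll":0,"jaw":0.5},
  {"dx":0,"dy":0,"dz":0,"roll":0,"jaw":0.5},
])

```text
time_s: 8.37
ee_pos: [0.5987, -0.1673, 0.0677]
eef_rot: [3.141, -0.0, 0.169]
force: [-0.2, 0.1, 0.2]
grip_width: 0.0572
grip_force: 15.0
```

Request:
send_rows([
  {"dx":0,"dy":0,"dz":0,"roll":0,"jaw":-0.3},
  {"dx":0,"dy":0,"dz":0,"roll":0,"jaw":-0.4},
  {"dx":0,"dy":0,"dz":0,"roll":0,"jaw":-0.6},
  {"dx":0,"dy":0,"dz":0,"roll":0,"jaw":-0.7},
  {"dx":0,"dy":0,"dz":0,"roll":0,"jaw":-0.7},
])

```text
time_s: 8.78
ee_pos: [0.5986, -0.1673, 0.0675]
eef_rot: [-3.142, 0.0, 0.169]
force: [0.1, 0.8, 0.4]
grip_width: 0.0794
grip_force: 0.0
```

Request:
send_rows([
  {"dx":0,"dy":0,"dz":-5,"roll":0,"jaw":-0.7},
  {"dx":0,"dy":0,"dz":-15,"roll":0,"jaw":-0.7},
  {"dx":0,"dy":0,"dz":-20,"roll":0,"jaw":-0.7},
  {"dx":0,"dy":0,"dz":-25,"roll":0,"jaw":-0.7},
  {"dx":0,"dy":0,"dz":-20,"roll":0,"jaw":-0.7},
  {"dx":-20,"dy":0,"dz":0,"roll":0,"jaw":-0.7},
  {"dx":-25,"dy":0,"dz":0,"roll":0,"jaw":-0.2},
  {"dx":-25,"dy":0,"dz":0,"roll":0,"jaw":0.5},
  {"dx":-5,"dy":0,"dz":0,"roll":0,"jaw":1},
  {"dx":0,"dy":0,"dz":0,"roll":0,"jaw":1},
  {"dx":0,"dy":0,"dz":0,"roll":0,"jaw":1},
])

```text
time_s: 9.7
ee_pos: [0.5253, -0.18, 0.1532]
eef_rot: [3.141, -0.001, 0.168]
force: [0.3, -0.7, 0.3]
grip_width: 0.0501
grip_force: 0.0
```

```bash
cat >> h.py <<'E'
PC=np.array([.6188,-.1641]); A=np.radians(9.75)
def sc(p): # world xy -> scale frame mm
    d=np.asarray(p)[...,:2]-PC; return 1000*np.stack([d[...,0]*np.cos(A)+d[...,1]*np.sin(A),-d[...,0]*np.sin(A)+d[...,1]*np.cos(A)],-1)
def tin(n):
    c=shot(n); P=pts(c)
    q=P[(P[...,2]>.113)&(P[...,2]<.124)&(np.hypot(P[...,0]-.61,P[...,1]+.165)<.055)]
    if len(q)<10: print(n,len(q)); return c
    (x,y),r=cv2.minEnclosingCircle(q[:,:2].astype(np.float32)); B=np.linalg.lstsq(np.c_[q[:,:2]-q[:,:2].mean(0),np.ones(len(q))],q[:,2],rcond=None)[0]
    print(n,len(q),'scale-frame',sc([x,y]).round(1),'r',round(r*1000,1),'zmean',q[:,2].mean().round(4),'slope',B[:2].round(3)); return c
E
python3 - <<'E'
from h import *
c=tin('wrist'); cv2.imwrite('pics/w3.png',c['frame'][...,::-1]); tin('top')
o=get_obs(); print(o['ee_pos'],sc(o['ee_pos']),o['eef_rot'],o['force'],o['grip_width'],o['time_s'])
E
```

```text
wrist 2550 scale-frame [-20.1  -0.5] r 28.7 zmean 0.1141 slope [0.002 0.   ]
top 77 scale-frame [-13.9   7.7] r 26.2 zmean 0.1154 slope [ 0.013 -0.009]
[ 0.52554157 -0.179788    0.15263197] [-94.56816144   0.3318636 ] [ 3.14145510e+00 -3.61494707e-04  1.69185132e-01] [ 0.82510389 -0.31688632  0.67978354] 0.042077851145957516 9.8
```

View pics/w3.png

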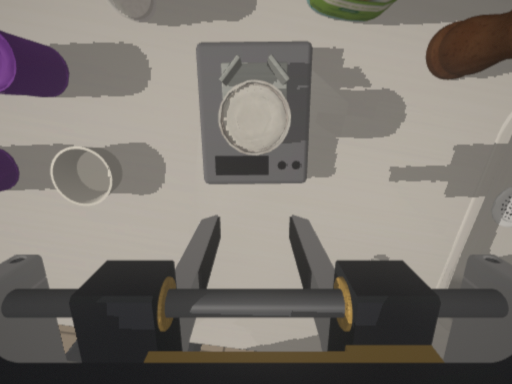

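The tin stands at (254,117) in the view, overhanging the platform front and clear of the V stop. In the scale's frame it is at (-20.1, -0.5) mm and upright. Next I shut the fingers, lower them in front of it and push.

Request:
send_rows([
  {"dx":0,"dy":0,"dz":10,"roll":0,"jaw":1},
  {"dx":0,"dy":0,"dz":20,"roll":0,"jaw":1},
  {"dx":0,"dy":0,"dz":25,"roll":0,"jaw":1},
  {"dx":0,"dy":0,"dz":20,"roll":0,"jaw":1},
  {"dx":0,"dy":0,"dz":10,"roll":0,"jaw":1},
  {"dx":0,"dy":0,"dz":5,"roll":0,"jaw":1},
  {"dx":10,"dy":0,"dz":0,"roll":0,"jaw":1},
  {"dx":10,"dy":0,"dz":0,"roll":0,"jaw":1},
  {"dx":8,"dy":0,"dz":0,"roll":0,"jaw":1},
  {"dx":3,"dy":0,"dz":0,"roll":0,"jaw":1},
  {"dx":0,"dy":0,"dz":0,"roll":0,"jaw":1},
  {"dx":0,"dy":0,"dz":0,"roll":0,"jaw":1},
], force=10)

```text
time_s: 10.8
ee_pos: [0.5552, -0.1747, 0.0626]
eef_rot: [3.142, -0.0, 0.169]
force: [-0.0, -0.1, 0.5]
grip_width: 0.0009
grip_force: 0.0
```

Run:
```python
from h import *
c=tin('wrist'); cv2.imwrite('pics/w4.png',c['frame'][...,::-1])
o=get_obs(); print(o['ee_pos'],sc(o['ee_pos']),o['force'],o['grip_width'],o['time_s'])
```

```text
wrist 7057 scale-frame [-25.3  -1. ] r 33.7 zmean 0.1144 slope [-0.036 -0.006]
[ 0.55499087 -0.17475356  0.06260147] [-64.69164838   0.30635949] [-0.19597833  0.4751752  -0.83125754] 0.000509392410674695 10.85
```

View pics/w4.png

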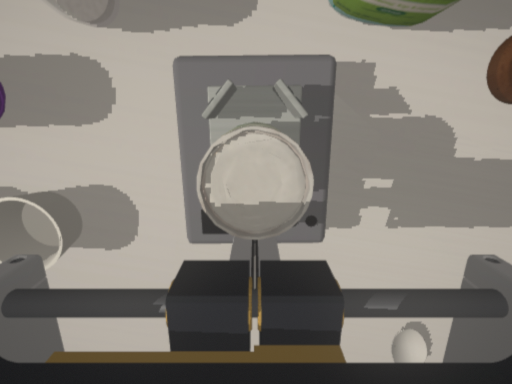

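The tin at (255,182) is still upright, and the shut fingers at (255,245) are about 8 mm in front of it and centred.

Request:
send_rows([
  {"dx":2,"dy":0,"dz":0,"roll":0,"jaw":1},
  {"dx":2,"dy":0,"dz":0,"roll":0,"jaw":1},
  {"dx":2,"dy":0,"dz":0,"roll":0,"jaw":1},
  {"dx":1,"dy":0,"dz":0,"roll":0,"jaw":1},
  {"dx":1,"dy":0,"dz":0,"roll":0,"jaw":1},
  {"dx":1,"dy":0,"dz":0,"roll":0,"jaw":1},
  {"dx":1,"dy":0,"dz":0,"roll":0,"jaw":1},
  {"dx":1,"dy":0,"dz":0,"roll":0,"jaw":1},
  {"dx":1,"dy":0,"dz":0,"roll":0,"jaw":1},
  {"dx":1,"dy":0,"dz":0,"roll":0,"jaw":1},
  {"dx":1,"dy":0,"dz":0,"roll":0,"jaw":1},
  {"dx":1,"dy":0,"dz":0,"roll":0,"jaw":1},
])

```text
time_s: 11.85
ee_pos: [0.5701, -0.1722, 0.0625]
eef_rot: [-3.142, 0.0, 0.169]
force: [-2.0, -0.0, 1.2]
grip_width: 0.0007
grip_force: 1.1
```

Request:
send_rows([
  {"dx":1,"dy":0,"dz":0,"roll":0,"jaw":1},
  {"dx":1,"dy":0,"dz":0,"roll":0,"jaw":1},
  {"dx":1,"dy":0,"dz":0,"roll":0,"jaw":1},
  {"dx":1,"dy":0,"dz":0,"roll":0,"jaw":1},
  {"dx":1,"dy":0,"dz":0,"roll":0,"jaw":1},
  {"dx":1,"dy":0,"dz":0,"roll":0,"jaw":1},
  {"dx":0,"dy":0,"dz":0,"roll":0,"jaw":1},
])

```text
time_s: 12.43
ee_pos: [0.5761, -0.1711, 0.0625]
eef_rot: [3.142, -0.0, 0.169]
force: [-0.8, 0.3, 0.1]
grip_width: 0.0001
grip_force: 0.4
```

Run:
```python
from h import *
c=tin('wrist'); cv2.imwrite('pics/w5.png',c['frame'][...,::-1])
o=get_obs(); print(o['ee_pos'],sc(o['ee_pos']),o['force'],o['grip_width'],o['time_s'])
```

```text
wrist 6394 scale-frame [-7.8 -0.7] r 30.2 zmean 0.1144 slope [-0.036 -0.005]
[ 0.57612023 -0.1711437   0.06254626] [-43.25615716   0.28583701] [-0.030395   -0.70300553  1.2987771 ] 0.0004205885457874368 12.4833
```

View pics/w5.png

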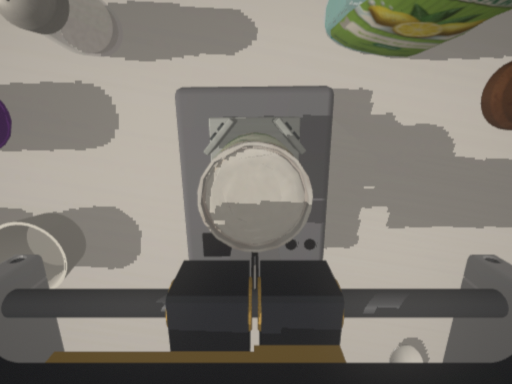

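The tin at (255,195) is riding ahead of the fingers, about 6.5 mm short of the stop.

Request:
send_rows([
  {"dx":1,"dy":0,"dz":0,"roll":0,"jaw":1},
  {"dx":1,"dy":0,"dz":0,"roll":0,"jaw":1},
  {"dx":0.7,"dy":0,"dz":0,"roll":0,"jaw":1},
  {"dx":0.7,"dy":0,"dz":0,"roll":0,"jaw":1},
  {"dx":0.6,"dy":0,"dz":0,"roll":0,"jaw":1},
  {"dx":0.5,"dy":0,"dz":0,"roll":0,"jaw":1},
  {"dx":0,"dy":0,"dz":0,"roll":0,"jaw":1},
  {"dx":0,"dy":0,"dz":0,"roll":0,"jaw":1},
])

```text
time_s: 13.15
ee_pos: [0.5804, -0.1704, 0.0626]
eef_rot: [3.142, -0.0, 0.169]
force: [-1.5, -1.0, 1.1]
grip_width: 0.0005
grip_force: 0.6
```

Request:
send_rows([
  {"dx":0.5,"dy":0,"dz":0,"roll":0,"jaw":1},
  {"dx":0,"dy":0,"dz":0,"roll":0,"jaw":1},
  {"dx":0,"dy":0,"dz":0,"roll":0,"jaw":1},
])

```text
time_s: 13.4
ee_pos: [0.5809, -0.1704, 0.0625]
eef_rot: [-3.142, -0.0, 0.169]
force: [-1.6, -1.0, 1.1]
grip_width: 0.0004
grip_force: 0.8
```

Request:
send_rows([
  {"dx":0.5,"dy":0,"dz":0,"roll":0,"jaw":1},
  {"dx":0,"dy":0,"dz":0,"roll":0,"jaw":1},
  {"dx":0,"dy":0,"dz":0,"roll":0,"jaw":1},
])

```text
time_s: 13.65
ee_pos: [0.5814, -0.1703, 0.0626]
eef_rot: [3.142, -0.0, 0.169]
force: [-1.7, -0.6, 0.7]
grip_width: 0.0006
grip_force: 0.9
```

Request:
send_rows([
  {"dx":0.4,"dy":0,"dz":0,"roll":0,"jaw":1},
  {"dx":0,"dy":0,"dz":0,"roll":0,"jaw":1},
  {"dx":0,"dy":0,"dz":0,"roll":0,"jaw":1},
])

```text
time_s: 13.9
ee_pos: [0.5818, -0.1702, 0.0625]
eef_rot: [3.142, -0.0, 0.169]
force: [-1.7, -0.0, 1.1]
grip_width: 0.0005
grip_force: 0.9
```

Request:
send_rows([
  {"dx":0.4,"dy":0,"dz":0,"roll":0,"jaw":1},
  {"dx":0,"dy":0,"dz":0,"roll":0,"jaw":1},
  {"dx":0,"dy":0,"dz":0,"roll":0,"jaw":1},
])

```text
time_s: 14.15
ee_pos: [0.5821, -0.1702, 0.0625]
eef_rot: [3.142, 0.0, 0.169]
force: [-1.9, -0.7, 1.0]
grip_width: 0.0006
grip_force: 1.2
```

Request:
send_rows([
  {"dx":0.4,"dy":0,"dz":0,"roll":0,"jaw":1},
  {"dx":0,"dy":0,"dz":0,"roll":0,"jaw":1},
  {"dx":0,"dy":0,"dz":0,"roll":0,"jaw":1},
])

```text
time_s: 14.4
ee_pos: [0.5823, -0.1701, 0.0625]
eef_rot: [-3.141, 0.001, 0.169]
force: [-4.2, -1.8, 1.4]
grip_width: 0.0005
grip_force: 2.6
```

Request:
send_rows([
  {"dx":0.4,"dy":0,"dz":0,"roll":0,"jaw":1},
  {"dx":0,"dy":0,"dz":0,"roll":0,"jaw":1},
  {"dx":0,"dy":0,"dz":0,"roll":0,"jaw":1},
])

```text
time_s: 14.65
ee_pos: [0.5824, -0.1701, 0.0624]
eef_rot: [-3.141, 0.001, 0.169]
force: [-7.3, -1.5, 2.0]
grip_width: 0.0002
grip_force: 3.6
```

Contact: 7.5 N along the scale's x, with a negligible sideways force. A touch more, then hold.

Request:
send_rows([
  {"dx":0.1,"dy":0,"dz":0,"roll":0,"jaw":1},
  {"dx":0,"dy":0,"dz":0,"roll":0,"jaw":1},
  {"dx":0,"dy":0,"dz":0,"roll":0,"jaw":1},
  {"dx":0,"dy":0,"dz":0,"roll":0,"jaw":1},
  {"dx":0,"dy":0,"dz":0,"roll":0,"jaw":1},
])

```text
time_s: 15.07
ee_pos: [0.5824, -0.1701, 0.0623]
eef_rot: [-3.141, 0.002, 0.169]
force: [-7.5, -1.4, 1.9]
grip_width: 0.0007
grip_force: 3.9
```

Run:
```python
from h import *
tin('wrist'); o=get_obs(); f=o['force']; print(sc(o['ee_pos']),f, sc(PC+f[:2]/1000),o['time_s'])
```

```text
wrist 4849 scale-frame [-1.5 -0.6] r 30.3 zmean 0.1145 slope [-0.042 -0.004]
[-36.93544315   0.2068877 ] [-7.61684097 -2.1925797   2.22220095] [-7.87813605 -0.87100197] 15.1167
```

Request:
send_rows([
  {"dx":-0.5,"dy":0,"dz":0,"roll":0,"jaw":1},
  {"dx":-1,"dy":0,"dz":0,"roll":0,"jaw":1},
  {"dx":-2,"dy":0,"dz":0,"roll":0,"jaw":1},
  {"dx":-8,"dy":0,"dz":0,"roll":0,"jaw":1},
  {"dx":-15,"dy":0,"dz":0,"roll":0,"jaw":1},
  {"dx":-20,"dy":0,"dz":0,"roll":0,"jaw":1},
  {"dx":-15,"dy":0,"dz":-15,"roll":0,"jaw":1},
  {"dx":0,"dy":0,"dz":-25,"roll":0,"jaw":1},
  {"dx":0,"dy":0,"dz":-25,"roll":0,"jaw":1},
  {"dx":0,"dy":0,"dz":-20,"roll":0,"jaw":1},
  {"dx":0,"dy":0,"dz":0,"roll":0,"jaw":1},
  {"dx":0,"dy":0,"dz":0,"roll":0,"jaw":1},
])

```text
time_s: 16.12
ee_pos: [0.5224, -0.1804, 0.1482]
eef_rot: [3.141, -0.002, 0.169]
force: [0.8, 0.8, -0.9]
grip_width: 0.0003
grip_force: 0.0
```

Run:
```python
from h import *
c=tin('wrist'); cv2.imwrite('pics/w6.png',c['frame'][...,::-1])
o=get_obs(); print(sc(o['ee_pos']),o['force'],o['time_s'])
```

```text
wrist 2924 scale-frame [ 0.  -0.8] r 28.5 zmean 0.1141 slope [0.003 0.001]
[-98.14785031   0.50458917] [ 0.42287772 -0.12213834 -0.65052049] 16.1667
```

View pics/w6.png

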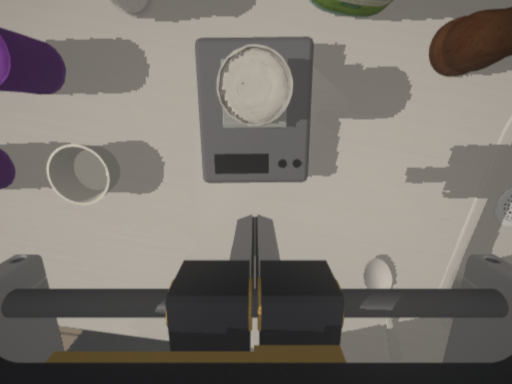

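The tin stands upright at (255,85) on the platform, seated in the V. In the scale's frame it is at (0.0, -0.8) mm, and the gripper is clear of it.

```bash
python3 -c "
from station import *
print(hand_in())"
```

```text
the job is handed in; nothing more can be done
None
```

The tin is standing upright and released on the scale, about 0.8 mm from the platform's centre, after being pressed home at about 8 N with the sideways force under 1 N; I have handed the job in, but no verdict came back.

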